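Release the orange key capsule from the desk dispenser

TASK

Press down the yellow paddle that works the gate of the lane holding the orange key capsule, keep it down until that capsule has rolled out into the tray, then let the paddle come back up so the gate is closed again. Only press the paddle with the fingertips: do not touch or pick up either capsule, keep the blue one behind its closed gate, and leave the mug, radio and mouse where they are.

Things in the scene. Friction and masses are not known exactly. Their poses are not given: they have to be found in the camera images.
- dispenser: Fixed two-lane capsule dispenser, grey walls 80 mm high on a black 260 x 250 mm base. Origin on the desk, midway between the lanes at the gate line; x points up the chute, away from the tray; y to the left lane. Lanes: centres y = +34 (left), -34 mm (right), 58 mm wide, 12 degree slope, floor 45 mm high at the gates. Lever pivots: y = +95, -95 mm, x = 0, 92 mm high, axis along x, in cheeks 100 mm high.
- tray (a point): Centre of the floor (18 mm high) of the open tray that both lanes roll into, at x = -115 mm in the dispenser's frame: 89 mm along x by 124 mm along y, walls 58 mm high. A released capsule comes to rest against its front wall, centre about 28 mm from this point along -x, roughly in line with its lane.
- paddle_left (a point): Centre of the top of the left yellow paddle (46 mm along the dispenser's x, 44 along y, 8 thick), the outer end of the left lever. At rest at x = 0, y = +165 mm, 102 mm high in the dispenser's frame: 70 mm outboard of the pivot, 10 mm above it; nothing under it. The lever's other end carries the red gate, a plate 18 mm wide over the middle of the left lane.
- paddle_right (a point): The same for the right lever: at rest x = 0, y = -165 mm, 102 mm high in the dispenser's frame. It works the red gate of the right lane.
- lever_left (a joint): Angle of the left lever, rad: 0 at rest (gate closed), grows as its paddle is pressed down, stop at 0.55. The capsule can pass from about 0.38; press to about 0.5 (paddle centre about 35 mm down). A spring brings it back; about 2 N at the paddle starts it, about 5 N holds it at the stop.
- lever_right (a joint): The same for the right lever.
- capsule_orange: Loose orange cylinder with black ends, the key capsule to release: 32 mm diameter, 50 mm long, about 60 g, origin at its centre, y axis along the cylinder. It starts lying across the left or the right lane (either), resting against the closed gate on its uphill side, and rolls into the tray within about 1 s when the gate is up.
- capsule_blue: Loose blue cylinder of the same make and size, in the other lane behind its gate; it must stay there.
- mug: Loose blue mug, 80 mm diameter, 92 mm high, origin at the centre of its underside. Bystander, beyond the dispenser.
- radio: Loose handheld radio standing in a black charging foot 75 x 85 mm, 137 mm high in all, origin at the centre of its underside. Bystander, beyond the dispenser.
- mouse: Loose black computer mouse, 105 x 62 mm, 32 mm high, origin at the centre of its underside. Bystander, beside the tray.
Things that resemble listed ones, but are neither listed nor needed, are in the scene too. Of the things that look like the capsule_orange, the largest one is meant.

How it is judged:
On the way, in this order (a step that is already met when the one before it is completed fails the run):
1. the fingers press down the paddle of the orange capsule's lane (((y of capsule_orange in the frame of dispenser above 0 m and value of joint lever_left above 0.15 rad and contact force between the fingers and lever_left above 0.3 N) or (y of capsule_orange in the frame of dispenser below 0 m and value of joint lever_right above 0.15 rad and contact force between the fingers and lever_right above 0.3 N))), for 0.05 s.
2. the orange capsule is in the tray while the paddle is still held down (x of capsule_orange in the frame of dispenser between -0.16 and -0.08 m and y of capsule_orange in the frame of dispenser between -0.06 and 0.06 m and height (world z) of capsule_orange below 0.055 m and ((value of joint lever_left above 0.15 rad and contact force between the fingers and lever_left above 0.3 N) or (value of joint lever_right above 0.15 rad and contact force between the fingers and lever_right above 0.3 N))), for 0.1 s.
At the end, for the whole second after the job is handed in: The orange capsule lies at rest (under 0.05 m/s) in the tray, both levers are back at rest (under 0.05 rad, gates closed), the blue capsule is within 12 mm of its start behind its gate, and mug, radio and mouse are within 20 mm of where they began (x of capsule_orange in the frame of dispenser between -0.16 and -0.08 m and y of capsule_orange in the frame of dispenser between -0.06 and 0.06 m and height (world z) of capsule_orange below 0.055 m and linear speed of capsule_orange below 0.05 m/s and value of joint each of lever_left, lever_right below 0.05 rad and distance of capsule_blue from where it was at the start of the episode below 0.012 m and distance of each of mug, radio, mouse from where it was at the start of the episode below 0.02 m); the robot touches nothing.
It fails at once if the blue capsule leaves its place (more than 12 mm) (distance of capsule_blue from where it was at the start of the episode above 0.012 m).
It fails at once if a capsule is touched by the robot (contact force between any of the fingers, the arm and capsule_orange above 0.3 N or contact force between any of the fingers, the arm and capsule_blue above 0.3 N).
It fails at once if a capsule is lifted (height (world z) of any of capsule_orange, capsule_blue above 0.09 m).
It fails at once if mug, radio or mouse is displaced by more than 20 mm (distance of any of mug, radio, mouse from where it was at the start of the episode above 0.02 m).
It also fails if it takes over 32 s, if anything falls off the work surface, if the arm or the gripper's body presses on something with over 40 N, if the wrist force passes 120 N, or if a joint passes its speed limit or range.

ROBOT

A 6-joint arm with a two-finger parallel gripper is mounted at the origin on the work surface. World frame = base frame: x ahead of the robot, y to its left, z up, the work surface at z = 0. Lengths are in m, angles in rad, forces in N, time in s.
With the tool pointing down it reaches from about 0.3 to 0.825 m from the base axis. Payload 5.4 kg.
Tool frame: the origin (TCP) lies at the very end of the fingers, on their centre line; the grasp point (between the pads) lies 19 mm behind it; z points along the fingers, x is the direction in which the jaws open and shut, and the axes are right-handed (so a half turn about z gives the same grasp; the last joint's range is limited). The gripper opens to 92 mm and grips with 3 to 60 N. Pads are 20 mm wide; open, the fingers measure 128 mm over their backs; the gripper's body (75 mm by 189 mm) begins 69 mm behind the grasp point.
Start: joints at [-1.334, 0.158, 1.597, -0, 1.386, -0.21], TCP at [0.248, -0.519, 0.215] pointing down, gripper open.
Joint ranges: [-2.91, 2.91], [-0.94, 2.29], [0.18, 2.7], [-1.29, 4.43], [0.17, 2.64], [-3, 3]. Speed limits (rad/s): [2.57, 2.57, 3.14, 3.14, 3.14, 3.14].

INTERFACE

Orientations are given as a unit quaternion [w, x, y, z].
In Python, from workcell import arm gives the robot as it stands.
- The arm moves only by the tool arm_command, never from a script. Its argument "rows" is a list of rows, each a list of 6 numbers: the shift along the tool's x, y, z in cm, then the turn, a rotation vector about the tool's x, y, z in degrees. In form: [[x, y, z, wx, wy, wz], ...]. A call has exactly 5 rows; each row is the pose to reach, as a shift and turn from the pose measured when the call began, along the tool's axes at that moment; what a row does not reach only later rows make up. A row lasts 1/12 s, in which the tool goes at most 41.7 mm and 7.16 degrees, less where a joint would pass 70% of its speed; a pose out of reach is approached as far as the arm can. A call with a gripper value outside its range is refused whole. "gripper" is the closure, from 0 (fully open) to 1 (shut), set as the call begins (left out, the last holds). The fingers move at their own pace and stop on an object; "grip_force" is the grip in N (left out, the last holds). Time passes only in rows, so rows that repeat a pose let the fingers close, or fill a call up. It gives the time, the measured TCP pose, the force and the opening at its end, in the units of the state.
- arm.state(): the state, without advancing time (a new reading comes with each control period).
- arm.get_image(name): name is "side" or "top"; returns a dict with "pixels" (400x640x3 uint8, blue, green, red), "range_z" (400x640 float32, m along the optical axis (not along the pixel's ray), 0 where there is no reading), "fov_y" (degrees; the focal length in pixels is half the picture's height over the tangent of half this angle, whatever the lens; pixels are square), "cx", "cy" (the principal point, pixels), "origin" and "rotation" of the camera in the world. Camera axes: x right, y up, looking along -z (the intrinsics and any distortion apply to the point x, -y, -z); pixel columns grow to the right and rows downward; lengths in m; the calibration is good to about 2 mm. A picture is of the moment at which its call begins.
- arm.sign_off(): hands the job in, once; it reports no verdict.
The state is a dict: "t": time; "joints": joint angles; "qd": joint speeds; "effort": joint torques, N m; "tool_pos": TCP position; "orientation": TCP orientation; "wrist_force": force on the tool from outside, world axes, zero at the start; "moment": the same for the moment, N m; "grip_width": finger opening in m.
Only numpy, scipy, OpenCV 4.12 (cv2) and the standard library are available. Lean on these libraries where they do the work, as an engineer would, in place of code of your own. Each camera call takes 0.05 s, during which the arm holds its last target.

## Working session

There is one attempt and no reset: what is moved stays moved. The work goes in short steps, Python scripts to look and compute and a tool call to move; the robot and the scene stay as the last step left them, time stands still between calls to the robot, and variables do not carry over. Pictures are saved under pics/ and viewed, and the job is handed in when it is done.

Besides the shell and the picture viewer there is one more tool, called after ">>>" as name([rows], argument=value, ...), one row to a line, values as JSON. arm_command: Moves the arm, as the interface text tells. Its arguments: {"type":"object","properties":{"rows":{"type":"array","items":{"type":"array","items":{"type":"number"}}},"gripper":{"type":"number"},"grip_force":{"type":"number"}},"required":["rows"]}

```bash
mkdir -p pics
cat > h.py <<'E'
import numpy as np, cv2, pickle
from workcell import arm
def grab(n,tag):
    d=arm.get_image(n); cv2.imwrite(f'pics/{tag}.png',d['pixels']); pickle.dump(d,open(f'{tag}.pkl','wb')); return d
def pt(d,u,v,r=1):
    f=200/np.tan(np.radians(d['fov_y'])/2)
    z=d['range_z'][v-r:v+r+1,u-r:u+r+1]; z=np.median(z[z>0])
    p=np.array([(u-d['cx'])/f*z,-(v-d['cy'])/f*z,-z])
    return np.array(d['origin'])+np.array(d['rotation'])@p
E
python3 - <<'E'
from h import *
for n in('top','side'):
    d=grab(n,n+'0'); print({k:v for k,v in d.items() if k not in('pixels','range_z')})
print(arm.state())
E
```

```text
{'fov_y': 47.74923567093723, 'cx': 320.57857248479445, 'cy': 202.52595793007188, 'origin': array([ 0.5172724 , -0.01184642,  1.02892547]), 'rotation': array([-0.70645731, -0.01744303,  0.02964145,  0.70691951])}
{'fov_y': 45.95585316839139, 'cx': 324.39415686936826, 'cy': 199.5408470511045, 'origin': array([ 0.38395091, -0.91433029,  0.69537813]), 'rotation': array([ 0.87733401,  0.46817708, -0.0427175 , -0.0962833 ])}
{'t': 0.1, 'joints': array([-1.33408616e+00,  1.58977355e-01,  1.59809916e+00, -5.40950440e-07,
        1.38623143e+00, -2.10085065e-01]), 'qd': array([ 6.07790304e-04, -1.93118268e-03, -2.89331088e-03, -3.92718467e-04,
       -9.88147172e-05, -9.79479580e-04]), 'effort': array([ 2.13453814e-04, -3.86508751e+01, -3.22957850e+01,  7.02721649e-02,
        3.39863054e-02, -4.79216658e-05]), 'tool_pos': array([ 0.24829562, -0.51799144,  0.21372585]), 'orientation': array([-5.98131443e-04,  8.46190469e-01, -5.32879869e-01, -6.14653646e-04]), 'wrist_force': array([-0.19814713, -0.13859113,  0.51630362]), 'moment': array([-0.01124214, -0.02175924, -0.00105475]), 'grip_width': 0.09202506025034655}
```

```bash
sed -i "s/np.array(d\['rotation'\])@p/R.from_quat(np.roll(d['rotation'],-1)).apply(p)/; 1a from scipy.spatial.transform import Rotation as R" h.py; cat h.py|tail -5
```

```text
def pt(d,u,v,r=1):
    f=200/np.tan(np.radians(d['fov_y'])/2)
    z=d['range_z'][v-r:v+r+1,u-r:u+r+1]; z=np.median(z[z>0])
    p=np.array([(u-d['cx'])/f*z,-(v-d['cy'])/f*z,-z])
    return np.array(d['origin'])+R.from_quat(np.roll(d['rotation'],-1)).apply(p)
```

View pics/top0.png

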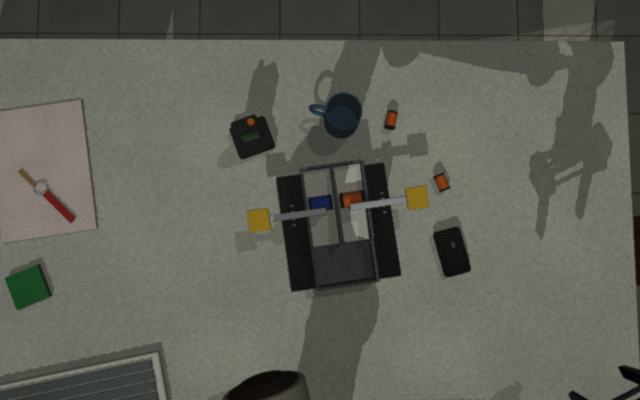

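View pics/side0.png

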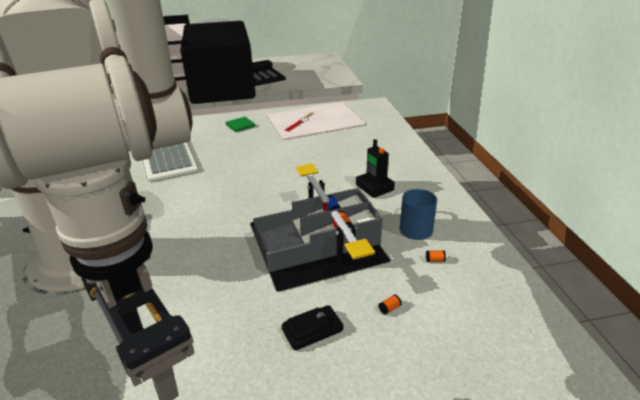

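Candidates for the orange capsule (top view): (352,200) in the right lane, and small orange ones at (391,120) and (441,183) on the desk. The blue one is at (320,203). The right paddle is at (417,197) and the left at (258,220). Next: a close crop and the measurements.

Run:
```python
from h import *
d=pickle.load(open('top0.pkl','rb'))
cv2.imwrite('pics/crop1.png',cv2.resize(d['pixels'][100:300,230:480],None,fx=3,fy=3,interpolation=cv2.INTER_CUBIC))
for n,u,v in [('padR',417,197),('padL',258,220),('org',352,200),('blue',320,203),('o2',391,120),('o3',441,183),('mouse',452,250),('mug',343,113),('radio',251,122),('tray',343,265),('desk',480,330)]:
    print(n,pt(d,u,v).round(4))
hsv=cv2.cvtColor(d['pixels'],cv2.COLOR_BGR2HSV)
m=cv2.inRange(hsv,(18,120,80),(35,255,255))
n,l,s,c=cv2.connectedComponentsWithStats(m)
for i in range(1,n):
    if s[i,4]>100: print(s[i],c[i],pt(d,*c[i].round().astype(int),3).round(4),cv2.minAreaRect(np.argwhere(l==i)[:,::-1].astype(np.float32)))
```

```text
padR [ 0.5904 -0.2269  0.103 ]
padL [0.5433 0.1002 0.1021]
org [ 0.5859 -0.0945  0.0806]
blue [ 0.5796 -0.0271  0.0798]
o2 [ 0.7713 -0.1888  0.0244]
o3 [ 0.6283 -0.2998  0.0238]
mouse [ 0.4787 -0.319   0.0322]
mug [ 0.7924 -0.0815  0.0045]
radio [0.741  0.1132 0.1247]
tray [ 0.4454 -0.079   0.0179]
desk [ 2.980e-01 -3.886e-01  2.000e-04]
[405 186  24  24 454] [416.60352423 197.39427313] [ 0.5905 -0.227   0.1024] ((416.6329040527344, 197.36416625976562), (21.896236419677734, 20.75580596923828), 81.25383758544922)
[247 208  24  25 467] [258.23982869 219.96573876] [0.5433 0.1002 0.1022] ((258.27996826171875, 219.95997619628906), (22.061731338500977, 21.21320343017578), 81.8698959350586)
```

View pics/crop1.png

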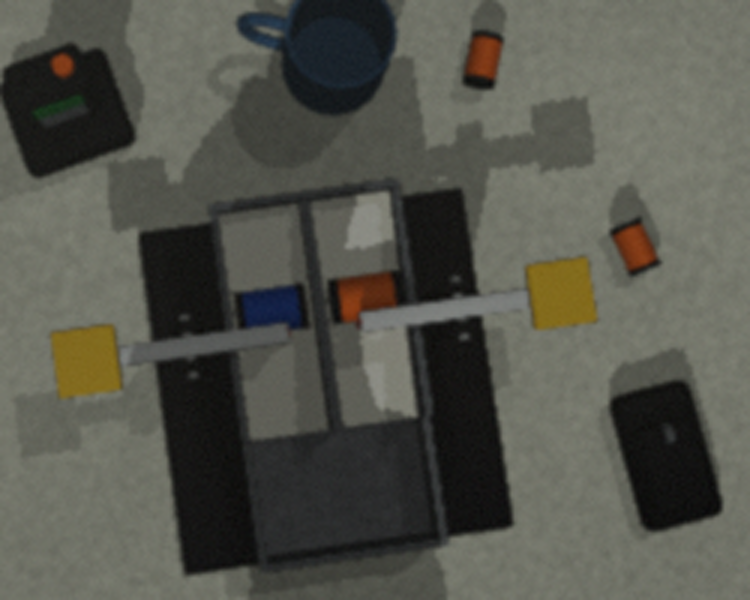

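Everything fits: the paddle tops are 102–103 mm high and 330.6 mm apart (expected 330). The full-size orange capsule is in the right lane, so I'll press paddle_right at (0.5905, -0.227, 0.1025). The two desk ones are smaller and outside the lanes. I'll move over it with the gripper shut.

>>> arm_command([
  [-0.7,-2.9,0,0,0,0],
  [-1.6,-6.5,0,0,0,0],
  [-2.5,-10.1,0,0,0,0],
  [-3.4,-13.7,0,0,0,0],
  [-4.4,-17.3,0,0,0,0],
], gripper=1, grip_force=20)

```text
t: 0.52
tool_pos: [0.3862, -0.4022, 0.2134]
orientation: [-0.001, 0.846, -0.533, -0.001]
wrist_force: [-0.3, -0.2, -0.0]
grip_width: 0.0605
```

>>> arm_command([
  [-0.9,-3.6,0,0,0,0],
  [-1.8,-7.2,0,0,0,0],
  [-2.7,-10.8,0,0,0,0],
  [-3.6,-14.4,0,0,0,0],
  [-4.5,-18.0,0,0,0,0],
])

```text
t: 0.93
tool_pos: [0.5301, -0.2822, 0.2131]
orientation: [-0.001, 0.846, -0.533, -0.001]
wrist_force: [-0.3, -1.0, 0.2]
grip_width: 0.0275
```

```bash
cat >> h.py <<'E'
def to(target):
    s=arm.state(); r=R.from_quat(np.roll(s['orientation'],-1))
    print(s['t'],s['tool_pos'].round(4),s['wrist_force'].round(2),s['grip_width'].round(4),'shift cm',(r.inv().apply(np.array(target)-s['tool_pos'])*100).round(2))
E
python3 -c "
from h import *
to([.591,-.233,.125])"
```

```text
Traceback (most recent call last):
  File "h.py", line 13, in to
    print(s['t'],s['tool_pos'].round(4),s['wrist_force'].round(2),s['grip_width'].round(4),'shift cm',(r.inv().apply(np.array(target)-s['tool_pos'])*100).round(2))
                                                                  ^^^^^^^^^^^^^^^^^^^^^
AttributeError: 'float' object has no attribute 'round'
```

>>> arm_command([
  [-0.7,-3.0,0.5,0,0,0],
  [-1.3,-5.5,2,0,0,0],
  [-1.8,-7.6,4,0,0,0],
  [-1.8,-7.6,6,0,0,0],
  [-1.8,-7.6,6,0,0,0],
])

```text
t: 1.35
tool_pos: [0.5887, -0.2301, 0.1475]
orientation: [-0.001, 0.847, -0.532, -0.006]
wrist_force: [-1.4, 0.9, -0.3]
grip_width: 0.0006
```

```bash
sed -i "s/s\['grip_width'\].round(4)/s['grip_width']/" h.py
python3 -c "
from h import *
to([.591,-.233,.125])
d=grab('side','side1')
cv2.imwrite('pics/s1.png',cv2.resize(d['pixels'][130:300,230:430],None,fx=3.5,fy=3.5,interpolation=cv2.INTER_CUBIC))
to([.591,-.233,.115])"
```

```text
1.35 [ 0.5887 -0.2301  0.1475] [-1.39  0.94 -0.28] 0.0005968325850239554 shift cm [ 0.38 -0.1   2.25]
1.4 [ 0.5891 -0.2315  0.15  ] [ 0.33 -0.55  0.09] 0.001122300946614249 shift cm [ 0.25 -0.12  3.5 ]
```

View pics/s1.png

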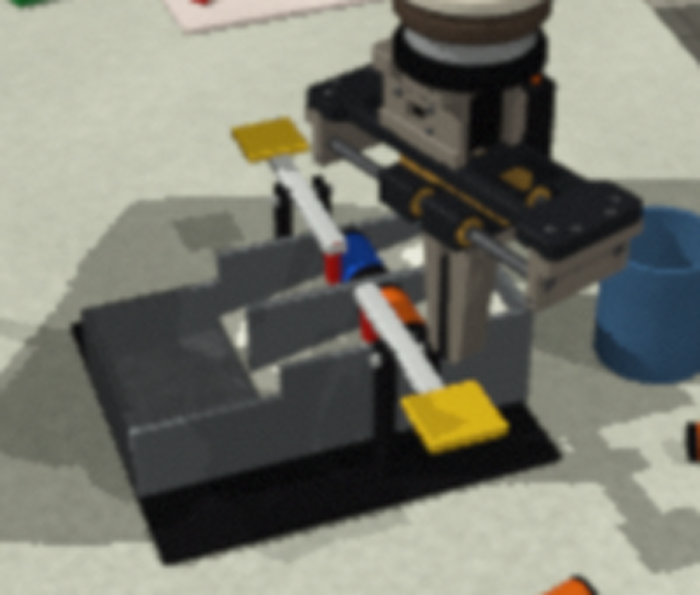

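The side crop shows the shut fingertips at (460,360), about 48 mm straight above the right paddle at (455,415). Going down.

>>> arm_command([
  [0.2,-0.1,1.5,0,0,0],
  [0.2,-0.1,3,0,0,0],
  [0.2,-0.1,4.2,0,0,0],
  [0.2,-0.1,5,0,0,0],
  [0.2,-0.1,5,0,0,0],
])

```text
t: 1.82
tool_pos: [0.5897, -0.233, 0.0986]
orientation: [-0.0, 0.846, -0.533, -0.005]
wrist_force: [-1.7, -1.4, 2.0]
grip_width: 0.001
```

>>> arm_command([
  [0,0,0.5,0,0,0],
  [0,0,1,0,0,0],
  [0,0,1.5,0,0,0],
  [0,0,2,0,0,0],
  [0,0,2,0,0,0],
])

```text
t: 2.23
tool_pos: [0.5898, -0.2327, 0.078]
orientation: [-0.001, 0.846, -0.533, -0.005]
wrist_force: [1.9, -0.4, 2.3]
grip_width: 0.0005
```

```bash
python3 -c "
from h import *
to([.591,-.233,.072])
d=grab('side','side2')
cv2.imwrite('pics/s2.png',cv2.resize(d['pixels'][130:300,230:430],None,fx=3.5,fy=3.5,interpolation=cv2.INTER_CUBIC))
"
```

```text
2.2333 [ 0.5898 -0.2327  0.078 ] [ 1.92 -0.44  2.33] 0.00048094489200820696 shift cm [ 0.08 -0.1   0.6 ]
```

View pics/s2.png

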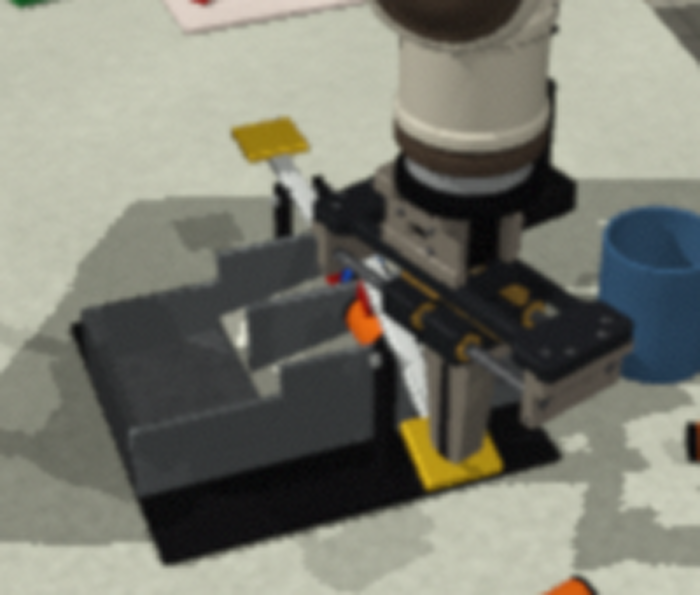

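The paddle is going down and the gate is up; the orange capsule at (365,325) is starting to pass under it. I'll press a little further and hold.

>>> arm_command([
  [0,0,0.3,0,0,0],
  [0,0,0.6,0,0,0],
  [0,0,0.7,0,0,0],
  [0,0,0.7,0,0,0],
  [0,0,0.7,0,0,0],
])

```text
t: 2.7
tool_pos: [0.5899, -0.2328, 0.0716]
orientation: [-0.001, 0.846, -0.533, -0.005]
wrist_force: [-0.3, 1.8, 5.2]
grip_width: 0.0007
```

>>> arm_command([
  [0,0,0,0,0,0],
  [0,0,0,0,0,0],
  [0,0,0,0,0,0],
  [0,0,0,0,0,0],
  [0,0,0,0,0,0],
])

```text
t: 3.12
tool_pos: [0.5899, -0.2328, 0.0717]
orientation: [-0.001, 0.846, -0.533, -0.005]
wrist_force: [-0.2, 1.6, 5.9]
grip_width: 0.0003
```

>>> arm_command([
  [0,0,0,0,0,0],
  [0,0,0,0,0,0],
  [0,0,0,0,0,0],
  [0,0,0,0,0,0],
  [0,0,0,0,0,0],
])

```text
t: 3.53
tool_pos: [0.5899, -0.2328, 0.0717]
orientation: [-0.001, 0.846, -0.533, -0.005]
wrist_force: [0.9, 0.5, 5.0]
grip_width: 0.0006
```

```bash
python3 -c "
from h import *
d=grab('side','side3')
a=cv2.resize(d['pixels'][130:300,230:430],None,fx=3,fy=3,interpolation=cv2.INTER_CUBIC)
cv2.imwrite('pics/s3.png',a)
d=grab('top','top3')
cv2.imwrite('pics/t3.png',cv2.resize(d['pixels'][100:300,230:480],None,fx=3,fy=3,interpolation=cv2.INTER_CUBIC))
hsv=cv2.cvtColor(d['pixels'],cv2.COLOR_BGR2HSV)
m=cv2.inRange(hsv,(3,150,50),(14,255,255))
n,l,s,c=cv2.connectedComponentsWithStats(m)
for i in range(1,n):
    if s[i,4]>20: print(s[i],c[i],pt(d,*c[i].round().astype(int)).round(4))
"
```

```text
[385 112  12  14 124] [390.79032258 118.42741935] [ 0.7758 -0.1887  0.0251]
[247 118   8   8  54] [250.38888889 121.38888889] [0.7429 0.1151 0.1253]
[353 265  18  16 242] [361.4338843 272.5      ] [ 0.4324 -0.116   0.0469]
```

View pics/s3.png

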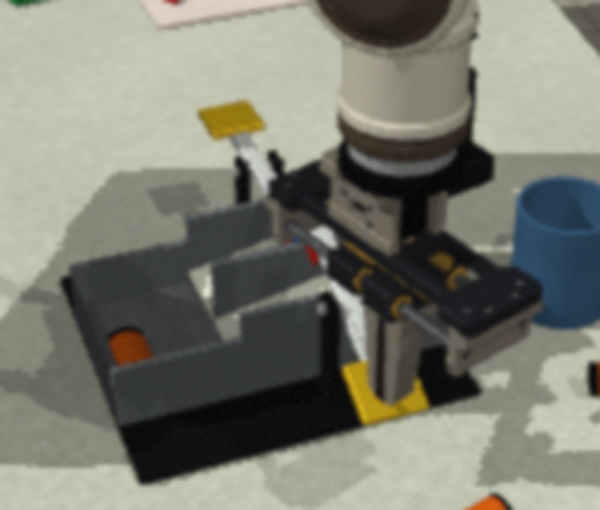

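View pics/t3.png

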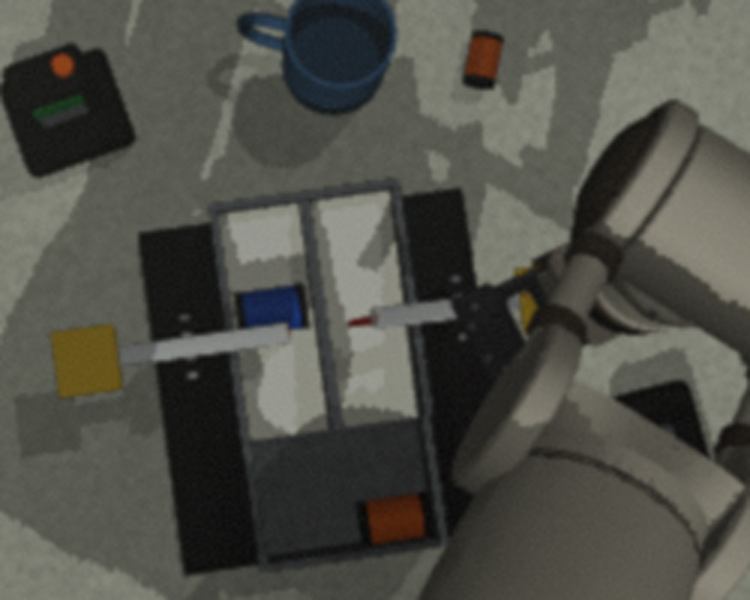

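The orange capsule lies in the tray at (395,518) in the top crop. In the dispenser frame that is x ≈ -0.140, y ≈ -0.033, top 47 mm, and the paddle has been held down throughout. The blue one hasn't moved from (272,306). Releasing slowly now.

>>> arm_command([
  [0,0,-0.8,0,0,0],
  [0,0,-1.6,0,0,0],
  [0,0,-2.4,0,0,0],
  [0,0,-3.2,0,0,0],
  [0,0,-4.2,0,0,0],
])

```text
t: 4.05
tool_pos: [0.5896, -0.2323, 0.1137]
orientation: [-0.001, 0.846, -0.533, -0.006]
wrist_force: [-0.0, 0.1, -1.0]
grip_width: 0.0006
```

>>> arm_command([
  [0,0,-2,0,0,0],
  [0,0,-4,0,0,0],
  [0,0,-6.5,0,0,0],
  [0,0,-9,0,0,0],
  [0,0,-10,0,0,0],
])

```text
t: 4.47
tool_pos: [0.5919, -0.2335, 0.218]
orientation: [-0.001, 0.846, -0.533, -0.003]
wrist_force: [-0.5, -0.3, 0.4]
grip_width: 0.0004
```

>>> arm_command([
  [0.7,3,0,0,0,0],
  [1.5,6,0,0,0,0],
  [2.2,9,0,0,0,0],
  [3,12,0,0,0,0],
  [3.7,15,0,0,0,0],
])

```text
t: 4.88
tool_pos: [0.4712, -0.3317, 0.2173]
orientation: [-0.002, 0.846, -0.533, -0.004]
wrist_force: [0.7, -1.3, -0.4]
grip_width: 0.0005
```

>>> arm_command([
  [0.7,3,0,0,0,0],
  [1.5,6,0,0,0,0],
  [2.2,9,0,0,0,0],
  [2.5,10,0,0,0,0],
  [2.5,10,0,0,0,0],
])

```text
t: 5.3
tool_pos: [0.3902, -0.3984, 0.2167]
orientation: [-0.002, 0.845, -0.534, -0.005]
wrist_force: [-0.2, -0.2, -0.5]
grip_width: 0.0003
```

```bash
python3 -c "
from h import *
d=grab('top','top4')
cv2.imwrite('pics/t4.png',cv2.resize(d['pixels'][100:300,230:480],None,fx=3,fy=3,interpolation=cv2.INTER_CUBIC))
d0=pickle.load(open('top0.pkl','rb'))
for n,D in(('before',d0),('after',d)):
  hsv=cv2.cvtColor(D['pixels'],cv2.COLOR_BGR2HSV)
  for k,a,b in(('yel',(18,120,80),(35,255,255)),('org',(3,150,50),(14,255,255)),('blue',(110,150,40),(125,255,255))):
    N,l,s,c=cv2.connectedComponentsWithStats(cv2.inRange(hsv,a,b))
    for i in range(1,N):
      if s[i,4]>40: print(n,k,s[i,4],c[i].round(1),pt(D,*c[i].round().astype(int)).round(4))
to([0,0,0]); print(np.abs(arm.state()['qd']).max())
"
```

```text
before yel 43 [ 26.  177.3] [0.6428 0.6318 0.0094]
before yel 454 [416.6 197.4] [ 0.5904 -0.2269  0.103 ]
before yel 467 [258.2 220. ] [0.5433 0.1002 0.1021]
before org 127 [390.9 118.4] [ 0.776  -0.1889  0.0241]
before org 53 [250.4 121.5] [0.7432 0.1153 0.1242]
before org 140 [441.3 181.9] [ 0.6305 -0.2998  0.024 ]
before org 220 [351.4 197.8] [ 0.59   -0.0923  0.0812]
before blue 193 [320.4 202. ] [ 0.5816 -0.027   0.0805]
after yel 44 [ 25.7 177.1] [0.6427 0.6318 0.0095]
after yel 453 [416.6 197.4] [ 0.5904 -0.2269  0.103 ]
after yel 456 [258.4 219.7] [0.5433 0.1003 0.101 ]
after org 128 [390.8 118.4] [ 0.776  -0.1888  0.0243]
after org 52 [250.5 121.3] [0.7432 0.1153 0.1241]
after org 142 [441.4 181.9] [ 0.6305 -0.3     0.0236]
after org 246 [361.4 272.4] [ 0.4325 -0.1159  0.0478]
after blue 198 [320.6 202.1] [ 0.5817 -0.0292  0.0801]
5.35 [ 0.3915 -0.3974  0.2168] [ 0.57 -0.32  0.1 ] 0.0006578326124357279 shift cm [-52.52  18.18  22.21]
0.042486234302794225
```

View pics/t4.png

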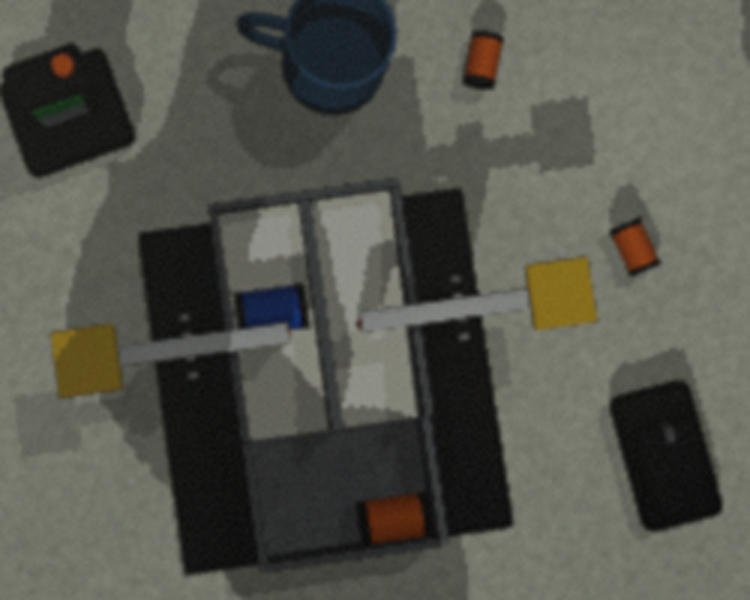

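The picture shows the right paddle back at (560,293) with its gate closed, and the orange capsule at rest in the tray at (395,518). Blue, mug, radio and mouse are where they were. Handing in.

```bash
python3 -c "
from workcell import arm
print(arm.sign_off())"
```

```text
the job is handed in; nothing more can be done
None
```

The orange key capsule is in the tray and both gates are closed; the job is handed in, though sign-off reports no verdict. I pressed the right paddle down with the shut fingertips (about 5–6 N) until the capsule had rolled out. Then I let the paddle rise, moved the arm clear and signed off about 5.4 s in.

My last checks, from the top camera after release:
- **Orange capsule:** it lies in the tray at about x = -0.140 m, y = -0.033 m in the dispenser frame, with its top about 47 mm high. It was in the same place, within a millimetre, in two pictures about 1.8 s apart.
- **Paddles:** both are back at their starting heights, within about 1 mm, so both gates read as closed.
- **Blue capsule:** it is still behind its gate, with only a 2 mm difference at one picked point, which is within pixel rounding.
- **Bystanders:** the radio's marker measured the same as at the start. The mug and mouse I compared by eye only, and they look unmoved.

No check failed or disagreed.

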